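# Pop open the shoe-care box

### The job

A round tin of polish stands on the wooden spring lid of the shoe-care box. With the fingers only touching it, slide the tin sideways off the lid until it sits wholly on the felt ledge of the same box, then press the lid down at its brass spot until the touch latch lets go, and take the hand away so that the spring raises the lid ajar. Do not lift the tin, leave the small box shut, and leave everything else where it stands, the little jar on the ledge included.

Things in the scene. Friction and masses are not known exactly. Their poses are not given: they have to be found in the camera images.
- care_box: The shoe-care box, fixed: white, 200 mm (x) by 310 mm (y), 90 mm high; origin under its centre on the dresser top, x away from the robot at yaw 0, y to the left, z up. Its deck, 90 mm above the origin, has a flush wooden lid at the right (x -89 to +89 mm, y -144 to +33 mm) and a felt ledge, level with the lid, at the left (y +34 to +149 mm).
- ledge (a point): Middle of the grey felt ledge's surface, 115 by 188 mm, at x 0, y +92 mm, z +90 mm of the shoe-care box. A wooden rim 6 mm wide stands 5.5 mm above it along the left end of the box and its two short ends. The jar stands at its far (+x) end, its centre 58 to 66 mm beyond this point.
- care_lid (a joint): Hinge of the shoe-care box's lid (178 by 177 mm, 10 mm thick), along its far (+x) edge, in rad: 0 shut and flush, grows as the near edge rises. A touch latch holds it shut. Once let go by the latch, and with nothing on it, the spring raises it to about 0.48 rad, its near edge some 80 mm above the deck, and it stays there; it follows a withdrawing finger up.
- care_lid_spot (a point): Middle of the brass spot (24 mm across) on top of the shoe-care box's lid, 25 mm from the lid's near edge, mid-way along it; it moves with the lid. Pressed down here with some 4 to 8 N, the lid sinks about 5 mm and the latch lets go; a hard stop comes at about 7 mm. Pressed less far, it comes back up and stays latched.
- tin_center (a point): Centre of the low round steel tin of polish, 70 mm across and 30 mm high, loose, about 0.09 kg; it stands flat on the lid of the shoe-care box, so the centre is 15 mm above the deck.
- small_box: The small box, fixed: white, 150 by 150 mm, 90 mm high, with a wooden touch-latch lid of its own and no ledge; origin under its centre, axes as the shoe-care box. To be left shut.
- small_lid (a joint): Hinge of the small box's lid along its far edge, in rad: 0 shut, grows as it opens.
- jar: Little jar with a black cap, 40 mm across and 40 mm high, loose on the far end of the shoe-care box's ledge; origin under its centre.
- brush: Wooden shoe brush, 150 by 48 mm, 44 mm high, loose on the dresser top; origin under its centre, length along x.
- dish: White ring dish, 110 mm across, 32 mm high, loose; origin under its centre.
- lotion: White bottle, 54 mm across, 150 mm high, loose, behind the boxes; origin under its centre.
- scent: Scent bottle, 32 by 55 mm, 92 mm high, loose, behind the boxes; origin under its centre.
- shoehorn: Flat steel shoehorn, 155 mm long, 36 mm wide, 6 mm thick, lying loose in front of the boxes; origin under it, 90 mm from the handle's end, length along x.
- tin: The same tin by the centre of its underside.

How it is judged:
By the outcome, as a careful person would: the job done as asked, in the order asked, and still so for the second after the job is handed in, with the robot touching nothing.
It also fails if it takes over 48 s, if anything falls off the work surface, if the arm or the gripper's body presses on something with over 40 N, if the wrist force passes 120 N, or if a joint passes its speed limit or range.

### The arm

A 7-joint arm with a two-finger parallel gripper is mounted at the origin on the work surface. World frame = base frame: x ahead of the robot, y to its left, z up, the work surface at z = 0. Lengths are in m, angles in rad, forces in N, time in s.
With the tool pointing down it reaches from about 0.425 to 0.95 m from the base axis. Payload 4.7 kg.
Tool frame: the origin (TCP) lies on the centre line of the jaws, within the pads' length; the fingertips stand robot.nose_length ahead of it and the grasp point (between the pads) lies 8 mm behind it (robot.nose_length is the distance from the TCP to the fingertips, in m); z points along the fingers, y is the line along which they close (so a half turn about z gives the same grasp; the last joint's range is limited). The gripper opens to 85 mm and grips with 20 to 120 N. Pads are 22 mm wide; open, the fingers measure 114 mm over their backs; the gripper's body (76 mm by 85 mm) begins 54 mm behind the grasp point. The pads swing forward as they close: fully open they stand 13 mm farther back than shut.
Start: joints at [-1.258, 0.469, -0.049, 1.532, 0.024, 1.141, -0.082], TCP at [0.226, 0.636, 0.209] pointing down, gripper open.
Joint ranges: [-2.59, 2.59], [-0.33, 1.99], [-1.39, 1.29], [0.1, 2.45], [-1.04, 4.18], [0.21, 1.99], [-2.66, 2.66]. Speed limits (rad/s): [2.57, 2.57, 3.14, 3.14, 3.14, 3.14, 3.14].

### API

Orientations are given as [roll, pitch, yaw] about the fixed x, y, z axes, in that order (R = Rz(yaw) Ry(pitch) Rx(roll)).
In Python, from plant import robot gives the robot as it stands. Calls block until the motion is done:
- robot.goto(position, orientation): joint-space move of the TCP to a pose.
- robot.move_straight(position, vel=0.15, attitude=None, contact_N=None): straight line of the TCP; attitude=None keeps the orientation; vel is the mean speed in m/s. With contact_N (N) it stops when the force on the tool has changed by that much, and returns True; else False.
- robot.move_joints(angles): joint-space move.
- robot.grip(opening, strength=None): opening from 0.0 (shut) to 1.0 (fully open); strength is the grip in N (None keeps the last); returns when the fingers have stopped.
- robot.sleep(seconds).
- robot.inverse_kinematics(position, orientation): joint angles nearest the present ones, or None.
- robot.sense(): the state.
- robot.grab_frame(name): name is "scene" or "top" or "wrist"; returns a dict with "image" (420x560x3 uint8, red, green, blue), "range_z" (420x560 float32, m along the optical axis (not along the pixel's ray), 0 where there is no reading), "fx", "fy", "cx", "cy" (pixels), "R" (3x3) and "t" (3): a world point X has camera coordinates R X + t. Camera axes: x right, y down, z forward; pixel columns grow to the right and rows downward; lengths in m; the calibration is good to about 2 mm. A picture is of the moment at which its call begins.
A pose or a line that the arm cannot do raises robot.IKError and nothing moves.
- robot.close_job(): hands the job in; it is judged then, once.
The state is a dict: "t": time; "joint_pos": joint angles; "joint_velocities": joint speeds; "effort": joint torques, N m; "tcp_pos": TCP position; "tcp_rot": TCP orientation; "wrist_force": force on the tool from outside, world axes, zero at the start; "torque": the same for the moment, N m; "opening": opening from 0.0 (shut) to 1.0 (fully open); "gripper_force": force on a finger pad.
Only numpy, scipy, OpenCV 4.12 (cv2) and the standard library are available. Lean on these libraries where they do the work, as an engineer would, in place of code of your own. Each camera call takes 0.05 s, during which the arm holds its last target. There are 200 camera calls.

## Working session

There is one attempt and no reset: what is moved stays moved. The work goes in short steps, each a Python script; the robot and the scene stay as the last script left them, time stands still between calls to the robot, and variables do not carry over. Pictures are saved under pics/ and viewed, at most 10 in all, crops included, and the job is handed in when it is done.

```bash
mkdir -p pics; ls
python3 - <<'E'
from plant import robot
import cv2,numpy as np
for n in("top","scene"):
    f=robot.grab_frame(n); cv2.imwrite(f"pics/{n}0.png",f["image"][:,:,::-1]); np.savez(f"{n}0.npz",**f)
s=robot.sense(); print(robot.nose_length,s["t"],s["tcp_pos"],s["tcp_rot"])
E
```

```text
pics
0.011 0.1 [0.22599894 0.6354363  0.20795051] [-3.13980200e+00  3.26881689e-05  2.79986436e+00]
```

View pics/top0.png

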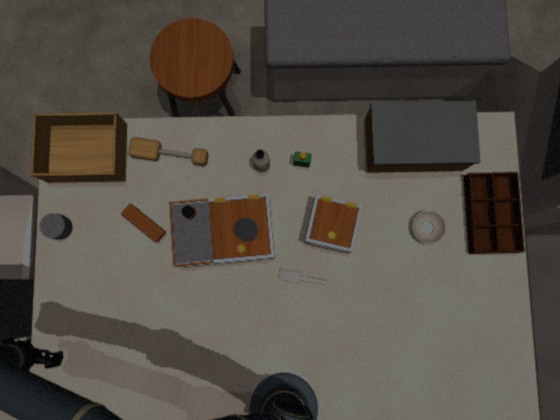

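View pics/scene0.png

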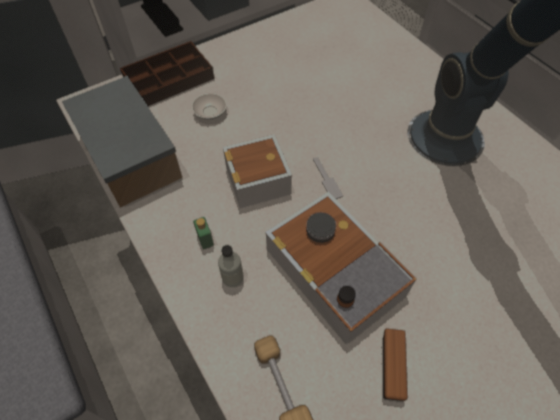

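The top view shows the care box around (222,230), with the tin near (245,229), brass spot near (241,248) and jar near (189,212). The small box is near (333,224). I'll enlarge this and deproject.

```bash
cat > h.py <<'E'
import numpy as np,cv2
def px(f,u,v,z=None):
    """world point of pixel; by depth, or on plane z"""
    R=f["R"];t=f["t"]; d=np.array([(u-f["cx"])/f["fx"],(v-f["cy"])/f["fy"],1.])
    c=-R.T@t; r=R.T@d
    k=(z-c[2])/r[2] if z is not None else f["range_z"][int(round(v)),int(round(u))]
    return c+k*r
E
python3 - <<'E'
from h import *
f=np.load("top0.npz"); im=f["image"][185:275,160:285,::-1]
cv2.imwrite("pics/crop.png",cv2.resize(im,None,fx=6,fy=6,interpolation=cv2.INTER_CUBIC))
for n,u,v in[("tin",245,229),("spot",241,248),("jar",189,212),("felt",190,240),("lid",222,210)]: print(n,px(f,u,v).round(4))
# box-deck segmentation by height
v,u=np.mgrid[0:420,0:560]; P=np.stack([(u-f["cx"])/f["fx"],(v-f["cy"])/f["fy"],np.ones(u.shape)],-1)*f["range_z"][...,None]
W=(P-f["t"])@f["R"]; 
w=np.s_[185:275,160:285]; Z=W[w]
m=(Z[...,2]>.075)&(Z[...,2]<.14)
q=cv2.minAreaRect(Z[m][:,:2].astype(np.float32)); print("box",q)
for n,a,b in[("tinblob",.108,.13)]:
    mm=(Z[...,2]>a)&(Z[...,2]<b); k,l,s,c=cv2.connectedComponentsWithStats(mm.astype(np.uint8))
    for i in range(1,k):
        if s[i,4]>8: p=Z[l==i]; print(s[i],p.min(0).round(3),p.max(0).round(3),p.mean(0).round(4))
E
```

```text
tin [0.551  0.1049 0.1243]
spot [0.4964 0.1203 0.0884]
jar [0.6048 0.2727 0.1303]
felt [0.5233 0.2759 0.0947]
lid [0.6151 0.1782 0.09  ]
box ((0.5572502017021179, 0.18249134719371796), (0.20161394774913788, 0.31072044372558594), 4.318212032318115)
[21 20 14 12 85] [0.593 0.261 0.11 ] [0.627 0.297 0.13 ] [0.61   0.2785 0.1259]
[ 74  32  23  24 430] [0.519 0.072 0.11 ] [0.589 0.139 0.128] [0.5534 0.1048 0.1197]
```

View pics/crop.png

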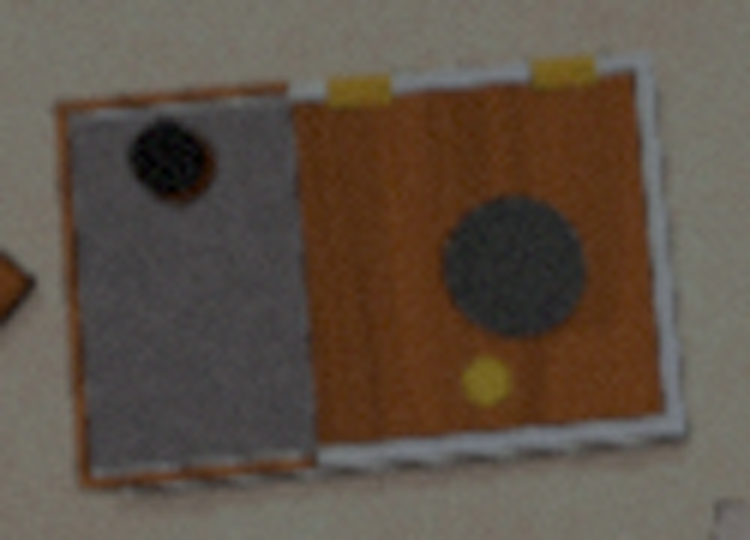

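Box origin is about (0.557, 0.1825) with yaw +0.075. The tin is at local (-9,-77) mm and the jar at (60,92). The spot agrees with its given position to 2 mm. I'll push the tin with closed fingers, face normal to the path, toward local (-22,+90).

```bash
cat >> h.py <<'E'
O=np.array([.5573,.1825]);YAW=.0754
B=lambda x,y,z:np.r_[O+np.array([[np.cos(YAW),-np.sin(YAW)],[np.sin(YAW),np.cos(YAW)]])@[x,y],z]
def L(p):
    c,s=np.cos(YAW),np.sin(YAW);d=np.asarray(p)[:2]-O;return np.array([c*d[0]+s*d[1],-s*d[0]+c*d[1]])
def blobs(f,lo=.108,hi=.13):
    v,u=np.mgrid[0:420,0:560]; P=np.stack([(u-f["cx"])/f["fx"],(v-f["cy"])/f["fy"],np.ones(u.shape)],-1)*f["range_z"][...,None]
    Z=((P-f["t"])@f["R"])[185:275,160:285]
    k,l,s,c=cv2.connectedComponentsWithStats(((Z[...,2]>lo)&(Z[...,2]<hi)).astype(np.uint8))
    for i in range(1,k):
        if s[i,4]>8: p=Z[l==i]; m=(p.min(0)+p.max(0))/2; print(s[i,4],p.mean(0).round(4),"local",L(p.mean(0)).round(4))
E
python3 - <<'E'
from h import *; from plant import robot
a,b=np.array([-.0092,-.077]),np.array([-.022,.090]); d=(b-a)/np.linalg.norm(b-a)
psi=YAW+np.arctan2(d[1],d[0])-np.pi/2
yaws=[psi+np.pi/2,psi-np.pi/2]
robot.grip(0.0)
s=a-d*(.035+.011+.014); 
q=[robot.inverse_kinematics(B(*s,.22),[np.pi,0,y]) for y in yaws]; print(q)
j=np.array(robot.sense()["joint_pos"])
y=min([(abs(np.array(k)-j).max(),w) for k,w in zip(q,yaws) if k is not None])[1]; print(y)
robot.goto(B(*s,.22),[np.pi,0,y])
robot.move_straight(B(*s,.111),.12)
t=robot.sense();print(t["t"],t["tcp_pos"],t["wrist_force"],L(t["tcp_pos"]),s)
f=robot.grab_frame("wrist"); cv2.imwrite("pics/w1.png",f["image"][:,:,::-1])
f=robot.grab_frame("scene"); cv2.imwrite("pics/s1.png",f["image"][:,:,::-1])
E
```

```text
[array([-0.57601433,  0.29838641,  0.52775646,  1.81095448, -0.16894045,
        1.07692732,  0.16487777]), array([-1.03929365,  0.5434049 ,  1.27298719,  1.83109992, -0.56019462,
        1.19511532, -2.57630789])]
1.7226934676365664
4.3417 [0.56368879 0.0457488  0.11171063] [0.82249821 0.34193069 0.11215174] [-0.00393064 -0.13684392] [-0.00461465 -0.13682453]
```

View pics/w1.png

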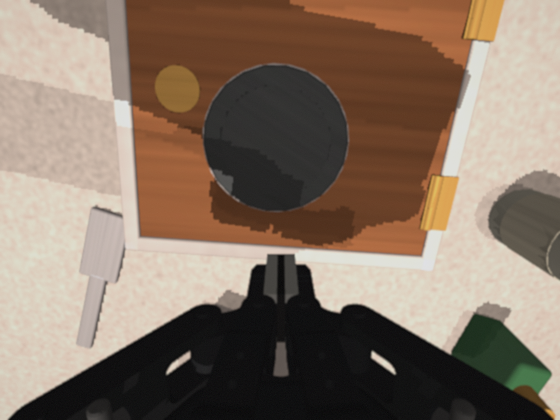

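The wrist view shows the tin at (276,138), straight ahead of the closed fingers at (281,260), so it is centred. I'll push.

Run:
```python
from h import *; from plant import robot
a,b=np.array([-.0092,-.077]),np.array([-.022,.090]); d=(b-a)/np.linalg.norm(b-a)
for frac in(.5,1):
    e=a+(b-a)*frac-d*.046
    robot.move_straight(B(*e,.111),.06)
    t=robot.sense();print(t["t"],L(t["tcp_pos"]),e,t["wrist_force"])
    blobs(robot.grab_frame("top"))
f=robot.grab_frame("wrist"); cv2.imwrite("pics/w2.png",f["image"][:,:,::-1])
```

```text
6.2167 [-0.01204728 -0.03984739] [-0.01208456 -0.03936547] [0.02527431 0.80947011 0.09725953]
85 [0.6092 0.2785 0.1264] local [0.059  0.0918]
325 [0.552  0.0976 0.1197] local [-0.0117 -0.0842]
7.8083 [-0.0184094   0.04355139] [-0.01848456  0.04413453] [-0.85840151 -0.03125985 -0.39167154]
431 [0.5533 0.1048 0.1198] local [-0.0098 -0.0772]
```

View pics/w2.png

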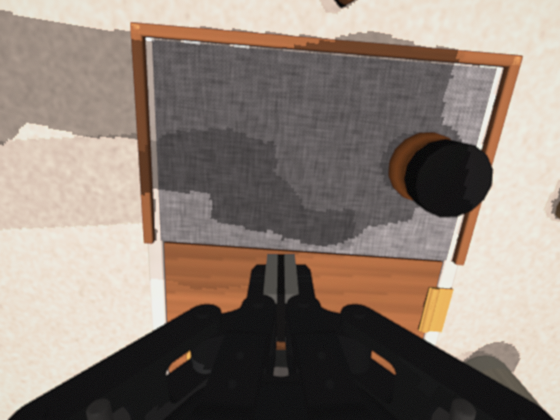

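The tin did not move: it is absent ahead of the fingers at (281,255), and the top camera still puts it at ly -77. I'll check where the fingertips really are.

Run:
```python
from h import *; from plant import robot
t=robot.sense();print(t["t"],t["tcp_pos"],t["tcp_rot"],t["opening"],L(t["tcp_pos"]))
f=robot.grab_frame("wrist"); print("cam",-f["R"].T@f["t"],L((-f["R"].T@f["t"])))
for u,v in[(272,258),(272,265),(272,280),(290,258),(290,265),(290,280),(281,245),(281,300),(260,275),(302,275),(281,240)]: p=px(f,u,v);print(u,v,p.round(4),L(p).round(4))
f=robot.grab_frame("scene"); im=f["image"][170:350,230:430,::-1]; cv2.imwrite("pics/s2.png",cv2.resize(im,None,fx=3,fy=3))
```

```text
7.9083 [0.53565714 0.22465528 0.11102396] [3.14157035e+00 1.17210552e-04 1.72195008e+00] -0.0007171252013572158 [-0.01840587  0.04366583]
cam [0.5230863  0.30430349 0.2751144 ] [-0.02494121  0.12403469]
272 258 [0.5298 0.2355 0.1414] [-0.0234  0.0549]
272 265 [0.53   0.2355 0.1481] [-0.0233  0.0549]
272 280 [0.5303 0.235  0.1596] [-0.0229  0.0544]
290 258 [0.5381 0.2362 0.1404] [-0.0151  0.055 ]
290 265 [0.538  0.236  0.1467] [-0.0152  0.0548]
290 280 [0.5375 0.2366 0.1605] [-0.0157  0.0555]
281 245 [0.5367 0.2186 0.0895] [-0.0178  0.0376]
281 300 [0.5342 0.2338 0.1709] [-0.0192  0.0529]
260 275 [0.5231 0.3043 0.2751] [-0.0249  0.124 ]
302 275 [0.5436 0.2335 0.1496] [-0.0098  0.0519]
281 240 [0.5362 0.2217 0.0888] [-0.018   0.0407]
```

View pics/s2.png

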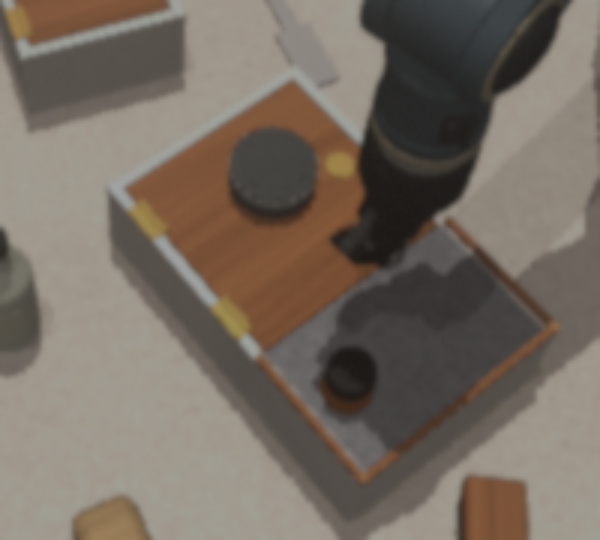

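The scene crop shows the tin still on the lid at (273,170), with the hand near (380,240). The wrist geometry puts the fingertip about 25 mm higher than TCP − nose, so it passed over the tin. I'll find the true tip height by gently touching the fixed felt ledge.

Run:
```python
from h import *; from plant import robot
robot.move_straight(B(-.02,.085,.115),.1)
r=robot.move_straight(B(-.02,.085,.050),.03,contact_N=2)
t=robot.sense();print(r,t["t"],t["tcp_pos"],t["wrist_force"])
robot.move_straight(t["tcp_pos"]+np.array([0,0,.01]),.05)
f=robot.grab_frame("wrist")
for u,v in[(272,258),(290,258),(281,245),(281,240),(200,150)]: p=px(f,u,v);print(u,v,p.round(4),L(p).round(4))
```

```text
True 10.025 [0.53090196 0.26570893 0.06723898] [0.21812857 0.1157024  3.9327087 ]
272 258 [0.5253 0.2762 0.107 ] [-0.0248  0.0958]
290 258 [0.5337 0.277  0.1061] [-0.0165  0.096 ]
281 245 [0.5297 0.2754 0.0897] [-0.0205  0.0947]
281 240 [0.5293 0.278  0.0895] [-0.0208  0.0974]
200 150 [0.4847 0.3177 0.0895] [-0.0622  0.1403]
```

The fingertips are really about 23 mm above the reported TCP, by both touch and camera. I'll redo the push with the tip 8 mm above the deck.

```bash
echo 'TIP=.0228' >> h.py
python3 - <<'E'
from h import *; from plant import robot
a,b=np.array([-.0092,-.077]),np.array([-.022,.090]); d=(b-a)/np.linalg.norm(b-a)
s=a-d*.060; z=.098-TIP
t=robot.sense()["tcp_pos"]
robot.move_straight([t[0],t[1],.14],.15)
robot.move_straight(B(*s,.14),.15)
robot.move_straight(B(*s,z),.1)
for frac in(.3,.7):
    robot.move_straight(B(*(a+(b-a)*frac-d*.046),z),.06)
    t=robot.sense();print(t["t"],L(t["tcp_pos"]),t["tcp_pos"][2],t["wrist_force"])
    blobs(robot.grab_frame("top"))
f=robot.grab_frame("wrist"); cv2.imwrite("pics/w3.png",f["image"][:,:,::-1])
E
```

```text
14.6583 [-0.00959793 -0.07306362] 0.07514499117524473 [-0.21512058  0.44919765  0.41846065]
92 [0.6096 0.2783 0.1257] local [0.0594 0.0916]
15.975 [-0.01471005 -0.00626285] 0.07516779845835683 [ 0.4161149  -0.21686099  0.35712259]
40 [0.6135 0.2879 0.1269] local [0.064  0.1008]
```

View pics/w3.png

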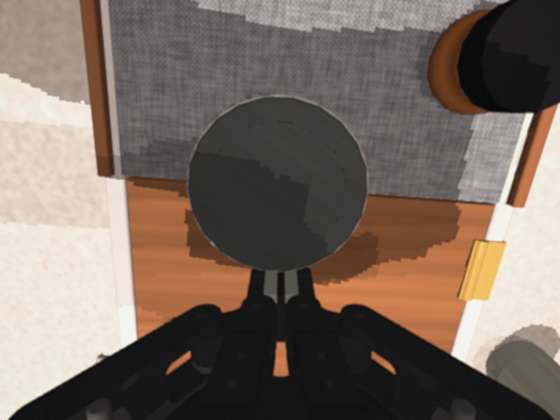

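The tin, at (278,182), is centred on the fingers and crossing the seam; the jar at (490,60) is clear. I'll finish the push, back off and check.

Run:
```python
from h import *; from plant import robot
a,b=np.array([-.0092,-.077]),np.array([-.022,.090]); d=(b-a)/np.linalg.norm(b-a); z=.098-TIP
robot.move_straight(B(*(b-d*.046),z),.05)
t=robot.sense();print(t["t"],L(t["tcp_pos"]),t["wrist_force"])
robot.move_straight(B(*(b-d*.066),z),.08)
robot.move_straight(B(*(b-d*.066),.14),.12)
f=robot.grab_frame("wrist"); cv2.imwrite("pics/w4.png",f["image"][:,:,::-1])
# move over spot
robot.move_straight(B(-.064,-.0555,.14),.12)
g=robot.grab_frame("top"); blobs(g)
t=robot.sense();print(t["t"],L(t["tcp_pos"]))
```

```text
17.2333 [-0.01841552  0.043828  ] [ 1.10495006  0.64230075 -0.44106426]
81 [0.6099 0.2785 0.1263] local [0.0597 0.0918]
439 [0.5288 0.2695 0.1191] local [-0.0219  0.0889]
19.35 [-0.06351132 -0.05456213]
```

View pics/w4.png

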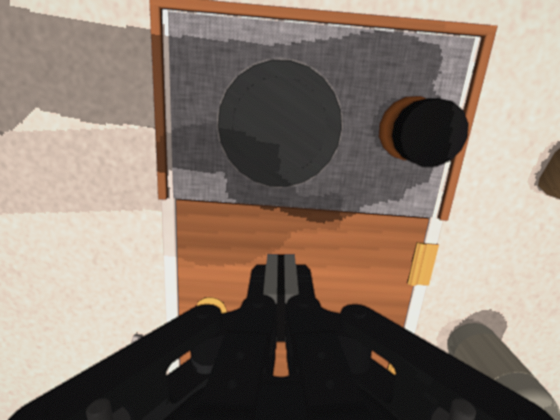

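The tin at (280,123) sits wholly on the felt (local -22,+89) and the jar is unmoved. Next is pressing the spot.

Run:
```python
from h import *; from plant import robot
sp=(-.0645,-.0555)
robot.move_straight(B(*sp,.093-TIP),.1)
r=robot.move_straight(B(*sp,.086-TIP),.01,contact_N=1.5)
t=robot.sense();z0=t["tcp_pos"][2];print(r,t["t"],z0+TIP,t["wrist_force"])
for z in(.0865,.0855,.0845,.0838):
    robot.move_straight(B(*sp,z-TIP),.01)
    t=robot.sense();print(z,t["tcp_pos"][2]+TIP,t["wrist_force"].round(2))
robot.move_straight(B(*sp,.20),.1)
robot.sleep(.5)
t=robot.sense();print(t["t"],t["wrist_force"])
f=robot.grab_frame("wrist"); cv2.imwrite("pics/w5.png",f["image"][:,:,::-1])
f=robot.grab_frame("scene"); im=f["image"][170:350,230:430,::-1]; cv2.imwrite("pics/s5.png",cv2.resize(im,None,fx=3,fy=3))
```

```text
True 20.6667 0.08928681295006925 [ 0.71787885 -0.20562459  0.92464553]
0.0865 0.0867019948692654 [-0.23  1.05  4.55]
0.0855 0.08563652246563191 [-0.54  0.05  4.39]
0.0845 0.08459058488482238 [0.08 0.56 4.94]
0.0838 0.08389428712059521 [0.31 0.88 4.83]
23.8667 [ 0.77111953  0.01361489 -0.63836019]
```

View pics/s5.png

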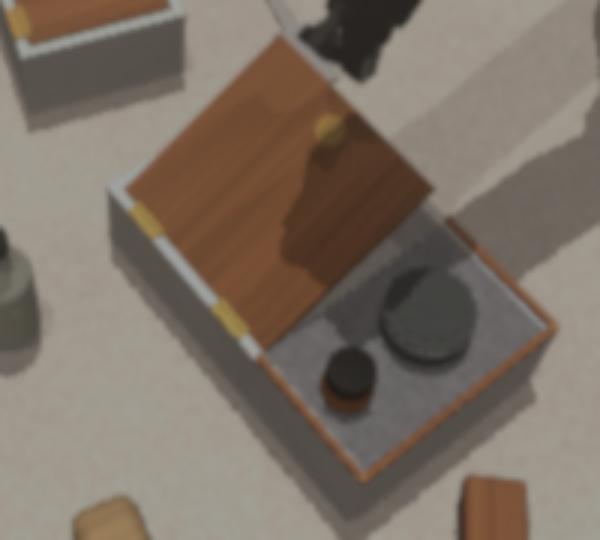

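The lid stands ajar, with the spot now at (330,128). The tin at (430,315) is on the felt and the jar at (350,378) is in place. I'll back off a little more and hand in.

Run:
```python
from h import *; from plant import robot
t=robot.sense()["tcp_pos"]; robot.move_straight([t[0],t[1],.26],.1); robot.sleep(.5)
blobs(robot.grab_frame("top"),.108,.135); t=robot.sense();print(t["t"],t["wrist_force"])
print(robot.close_job())
```

```text
126 [0.6099 0.2786 0.1274] local [0.0597 0.0918]
382 [0.5953 0.0802 0.1209] local [ 0.0302 -0.1048]
14 [0.608  0.2041 0.1106] local [0.0521 0.0177]
312 [0.5268 0.2784 0.1191] local [-0.0231  0.098 ]
25.2667 [-0.27920562 -0.15490863  0.28916164]
the job is handed in; nothing more can be done
None
```

The tin was slid wholly onto the felt ledge and the latch released at the brass spot, so the lid stands ajar with the hand clear; the job was handed in at about 25 s, after a first push that passed over the tin without touching it.

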